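# Move three vessels on to their next instruments

### The arm

A 6-joint arm with a two-finger parallel gripper is mounted at the origin on the work surface. World frame = base frame: x ahead of the robot, y to its left, z up, the work surface at z = 0. Lengths are in m, angles in rad, forces in N, time in s.
With the tool pointing down it reaches from about 0.35 to 0.875 m from the base axis. Payload 15.5 kg.
Tool frame: the origin (TCP) lies on the front face of the gripper's body, between the roots of the fingers; the fingertips stand 73 mm ahead of it and the grasp point (between the pads) lies 54 mm ahead of it (ctrl.hold_point_z is the distance from the TCP to the grasp point, in m); z points along the fingers, y is the line along which they close (so a half turn about z gives the same grasp; the last joint's range is limited). The gripper opens to 85 mm and grips with 20 to 120 N. Pads are 22 mm wide; open, the fingers measure 114 mm over their backs; the gripper's body (76 mm by 85 mm) begins 54 mm behind the grasp point. The pads swing forward as they close: fully open they stand 13 mm farther back than shut.
Start: joints at [-1.433, 0.494, 1.345, -0, 1.302, -0.096], TCP at [0.144, -0.608, 0.304] pointing down, gripper open.
Joint ranges: [-2.91, 2.91], [-0.82, 2.16], [0.22, 2.67], [-1.22, 4.37], [0.12, 2.79], [-3.08, 3.08]. Speed limits (rad/s): [1.89, 1.89, 2.57, 3.01, 3.01, 3.01].

### API

Orientations are given as a rotation vector (axis times angle).
In Python, from plant import ctrl gives the robot as it stands. The module is installed in compiled form; this text tells all that it offers.
- The arm moves only by the tool send_rows, never from a script. Its argument "commands" is a list of rows, each an object with "gripper": the closure in counts, from 0 (fully open) to 255 (shut); "xyz": the shift along the tool's x, y, z in m, a list of three; "rot": the turn, a rotation vector about the tool's x, y, z in degrees, a list of three. A call has 1 to 5 rows; each row shifts and turns the commanded pose from where the row before left it, along the tool's axes as they then stand; what a row does not reach is not made up. A row lasts 1/8 s, in which the tool goes at most 62.5 mm and 10.7 degrees, less where a joint would pass 70% of its speed; a pose out of reach is approached as far as the arm can. A call with a gripper value outside its range is refused whole. The fingers move at their own pace and stop on an object; "grip_force" is the grip in N (left out, the last holds). Time passes only in rows, so rows that do not move let the fingers close. It gives the time, the measured TCP pose, the force, the opening and the grip force at its end, in the units of the state.
- ctrl.get_state(): the state, without advancing time (a new reading comes with each control period).
- ctrl.capture(name): name is "side" or "top"; returns the picture (384x512x3 uint8, blue, green, red); there is no depth.
- ctrl.calibration(name): a dict with "fx", "fy", "cx", "cy" (pixels), "world_from_camera" (4x4, takes a point from camera to world coordinates). Camera axes: x right, y up, looking along -z (the intrinsics and any distortion apply to the point x, -y, -z); pixel columns grow to the right and rows downward; lengths in m; the calibration is good to about 2 mm. A picture is of the moment at which its call begins. calibration takes no time and is no camera call.
- ctrl.hand_in(): hands the job in; it is judged then, once.
The state is a dict: "clock": time; "joint_positions": joint angles; "qvel": joint speeds; "tau": joint torques, N m; "eef_pos": TCP position; "eef_rot": TCP orientation; "ft_force": force on the tool from outside, world axes, zero at the start; "moment": the same for the moment, N m; "gripper_width": finger opening in m; "finger_force": force on a finger pad.
Only numpy, scipy, OpenCV 4.12 (cv2) and the standard library are available. Lean on these libraries where they do the work, as an engineer would, in place of code of your own. Each camera call takes 0.05 s, during which the arm holds its last target. There are 200 camera calls.

### The job

Every instrument on the bench is occupied, so first park one vessel on the empty round rubber mat; then change them round until the conical flask stands on the stirrer, the amber bottle on the cooling plate and the metal tin on the balance, each upright and centred on its plate. Set each down gently, never drop or tip one, and leave the tube rack, the tip box and the timer where they are.

Things in the scene. Friction and masses are not known exactly. Their poses are not given: they have to be found in the camera images.
- flask: Stoppered conical flask of clear glass, empty: base 72 mm across, cone narrowing from 5 mm to 72 mm above the underside, then a straight neck 28 mm across up to 96 mm, and a dark rubber stopper 33 mm across and 20 mm tall on it; 116 mm tall in all, about 0.14 kg. Best held by the top of the neck and the stopper. Origin: centre of its underside, z up; round, so its yaw does not matter. Starts upright on the balance.
- bottle: Amber glass bottle with a black screw cap: body 56 mm across up to 78 mm above the underside, shoulder narrowing to 30 mm at 100 mm, cap 36 mm across from 104 to 132 mm (its top); about 0.22 kg. Best held by the cap. Origin: centre of its underside, z up; round, so its yaw does not matter. Starts upright on the stirrer.
- tin: Squat round metal sample tin with a flat metal lid: 58 mm across, the lid 60 mm across from 40 mm above the underside to the top at 56 mm; about 0.16 kg. Held across the lid and side. Origin: centre of its underside, z up; round, so its yaw does not matter. Starts upright on the cooling plate.
- balance: Bench balance: white housing 175 x 125 mm with a square steel pan 105 x 105 mm and a dark display in front of it. The pan's top is 50 mm above the bench. Fixed to the bench, in a different place each time. Origin: on the bench surface straight below the centre of the pan; the display lies towards its -x, the housing reaches 110 mm to -x and 65 mm to +x of the origin.
- stirrer: Magnetic stirrer: grey housing 165 x 122 mm with a round white ceramic plate 108 mm across and two black knobs in front of it. The plate's top is 50 mm above the bench (the knobs rise to 52 mm). Fixed to the bench, in a different place each time. Origin: on the bench surface straight below the centre of the plate; the knobs lie towards its -x, the housing reaches 104 mm to -x and 61 mm to +x of the origin.
- cooler: Cooling plate: bare aluminium block 110 x 110 mm with thin dark lines across its flat top and rows of dark fins on two sides (142 mm over the fins). Its top is 36 mm above the bench. Fixed to the bench, in a different place each time. Origin: on the bench surface straight below the centre of the block.
- mat: Parking mat: round dark rubber mat 124 mm across with a thin grey circle, 6 mm thick, empty at the start. Fixed to the bench, in a different place each time. Origin: on the bench surface straight below the centre of the mat.
- tube_rack: White rack of small tubes, 60 x 120 mm, 40 mm tall, loose bystander. Origin: centre of its underside.
- tip_box: Blue box of pipette tips, 80 x 115 mm, 54 mm tall, loose bystander. Origin: centre of its underside.
- timer: Flat white bench timer, 55 x 65 mm, 17 mm tall, loose bystander. Origin: centre of its underside.

How it is judged:
By the outcome, as a careful person would: the job done as asked, in the order asked, and still so for the second after the job is handed in, with the robot touching nothing.
It also fails if it takes over 104 s, if anything falls off the work surface, if the arm or the gripper's body presses on something with over 40 N, if the wrist force passes 120 N, or if a joint passes its speed limit or range.

## Working session

There is one attempt and no reset: what is moved stays moved. The work goes in short steps, Python scripts to look and compute and a tool call to move; the robot and the scene stay as the last step left them, time stands still between calls to the robot, and variables do not carry over. Pictures are saved under pics/ and viewed, at most 14 in all, crops included, and the job is handed in when it is done.

Besides the shell and the picture viewer there is one more tool, called after "Emit:" as name([rows], argument=value, ...), one row to a line, values as JSON. send_rows: Moves the arm, as the interface text tells. Its arguments: {"type":"object","properties":{"commands":{"type":"array"},"grip_force":{"type":"number"}},"required":["commands"]}

```bash
mkdir -p pics; python3 - <<'E'
from plant import ctrl
import cv2,numpy as np
for n in("top","side"):
    cv2.imwrite(f"pics/{n}0.png",ctrl.capture(n)); c=ctrl.calibration(n); print({k:np.round(v,3).tolist() for k,v in c.items()})
print(ctrl.get_state(),ctrl.hold_point_z)
E
```

```text
{'fx': 367.202, 'fy': 367.202, 'cx': 244.708, 'cy': 186.487, 'world_from_camera': [[-0.011, 0.996, -0.084, 0.466], [-1.0, -0.011, 0.001, 0.03], [0.0, 0.084, 0.997, 0.95], [0.0, 0.0, 0.0, 1.0]]}
{'fx': 380.27, 'fy': 380.27, 'cx': 261.075, 'cy': 192.289, 'world_from_camera': [[-0.964, 0.165, -0.208, 0.343], [-0.265, -0.56, 0.785, 0.847], [0.013, 0.812, 0.584, 0.678], [0.0, 0.0, 0.0, 1.0]]}
{'clock': 0.1, 'joint_positions': array([-1.43353111e+00,  4.94119727e-01,  1.34605022e+00,  1.26961152e-05,
        1.30249997e+00, -9.54906056e-02]), 'qvel': array([ 2.94086014e-04, -2.35893217e-03, -1.10092014e-03, -5.35497351e-04,
       -1.56230983e-05, -2.00230580e-03]), 'tau': array([ 8.86099551e-04, -8.83589816e+01, -3.84565473e+01, -4.66916372e-04,
        5.15331631e-03, -2.31208043e-05]), 'eef_pos': array([ 0.14414202, -0.60790915,  0.30336708]), 'eef_rot': array([-3.11927269e+00, -3.64656906e-01,  1.61143182e-05]), 'ft_force': array([-0.2590047 ,  0.10213159, -0.18494363]), 'moment': array([-0.02477023,  0.01848824, -0.01556881]), 'finger_force': 0.0, 'gripper_width': 0.08539307789068615} 0.0539
```

View pics/top0.png

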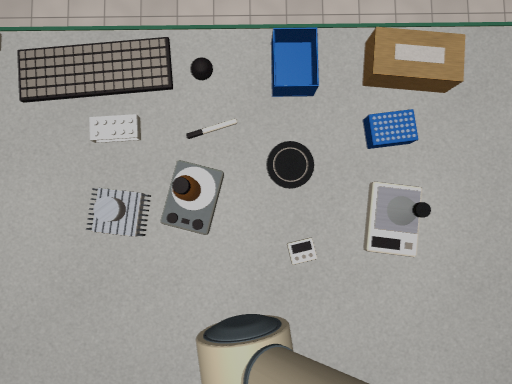

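View pics/side0.png

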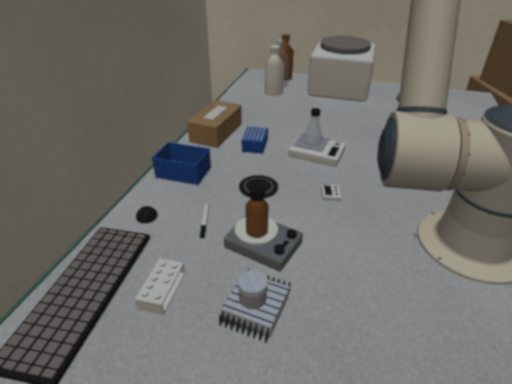

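```bash
cat > h.py <<'E'
import cv2,numpy as np
from plant import ctrl
def ray(n,u,v,z):
    c=ctrl.calibration(n);T=np.array(c["world_from_camera"])
    d=T[:3,:3]@np.array([(u-c["cx"])/c["fx"],-(v-c["cy"])/c["fy"],-1]);o=T[:3,3]
    return np.round((o+d*(z-o[2])/d[2])[:2],4)
def blobs(m,off,amin=60):
    m=cv2.morphologyEx(m.astype(np.uint8)*255,cv2.MORPH_OPEN,np.ones((2,2)))
    for c in cv2.findContours(m,cv2.RETR_EXTERNAL,cv2.CHAIN_APPROX_NONE)[0]:
        if cv2.contourArea(c)>=amin:
            h=cv2.convexHull(c)+np.array(off); r=cv2.minAreaRect(h); e=cv2.fitEllipse(h)
            yield r,e,cv2.contourArea(h)
E
python3 - <<'E'
from h import *
im=cv2.imread("pics/top0.png");hsv=cv2.cvtColor(im,cv2.COLOR_BGR2HSV)
def show(name,x0,x1,y0,y1,f,z,amin=60):
    p=im[y0:y1,x0:x1].astype(int);g=p.mean(2);h=hsv[y0:y1,x0:x1]
    for r,e,a in blobs(f(p,g,h),(x0,y0),amin):
        print(name,"rect",np.round(r[0],1),np.round(r[1],1),round(r[2]),ray("top",*r[0],z),"ell",np.round(e[0],1),np.round(e[1],1),ray("top",*e[0],z),a)
show("mat",255,325,130,200,lambda p,g,h:g<70,.006)
show("plate",160,228,155,240,lambda p,g,h:g>190,.05)
show("stirhouse",155,230,155,240,lambda p,g,h:(g<125),.05,300)
show("cap",165,205,170,195,lambda p,g,h:g<35,.182)
show("amber",165,210,165,210,lambda p,g,h:h[...,1]>120,.182)
show("stopper",408,435,195,225,lambda p,g,h:g<60,.166)
show("balhouse",355,435,170,265,lambda p,g,h:g>195,.045,100)
show("pan",365,430,180,240,lambda p,g,h:(p[...,0]-p[...,2]>8),.05,100)
show("fins",80,160,180,245,lambda p,g,h:g<70,.02,10)
show("tin",80,140,185,235,lambda p,g,h:(g>140)&(g<185),.092,100)
big=np.vstack([np.hstack([cv2.resize(im[y:y+80,x:x+80],(390,290),interpolation=cv2.INTER_CUBIC) for x,y in r]) for r in [((80,170),(155,155)),((355,178),(255,125))]])
cv2.imwrite("pics/crop.png",big)
E
```

```text
mat rect [291.  165.5] [46. 46.] 45 [ 0.5988 -0.0924] ell [291.  165.3] [46.7 46.8] [ 0.5993 -0.0924] 1688.5
plate rect [197.3 189.1] [35.7 42.2] 2 [0.5368 0.145 ] ell [194.7 188.9] [41.6 42.3] [0.5373 0.1514] 1250.0
stirhouse rect [193.2 198.1] [49.4 66.5] 15 [0.5149 0.1549] ell [193.3 197.6] [62.1 88.8] [0.516  0.1549] 3241.0
amber rect [189.7 190.1] [21.9 23.7] 27 [0.5246 0.144 ] ell [187.4 189.1] [23.7 27.1] [0.5268 0.1488] 428.5
stopper rect [422. 210.] [14. 16.] 90 [ 0.4776 -0.3489] ell [422.  210.4] [14.9 17.9] [ 0.4767 -0.3489] 193.0
fins rect [142. 230.] [2. 8.] 90 [0.4375 0.288 ] ell [142.  230.5] [3.5 8.4] [0.4363 0.2881] 12.5
fins rect [121.6 211.6] [ 7.6 20.8] 12 [0.4844 0.34  ] ell [118.3 210.7] [14.3 20.2] [0.4866 0.3485] 114.5
tin rect [109.5 209.5] [49. 59.] 90 [0.4881 0.3444] ell [108.3 199.4] [ 60.3 128.9] [0.5117 0.3476] 2723.0
```

View pics/crop.png

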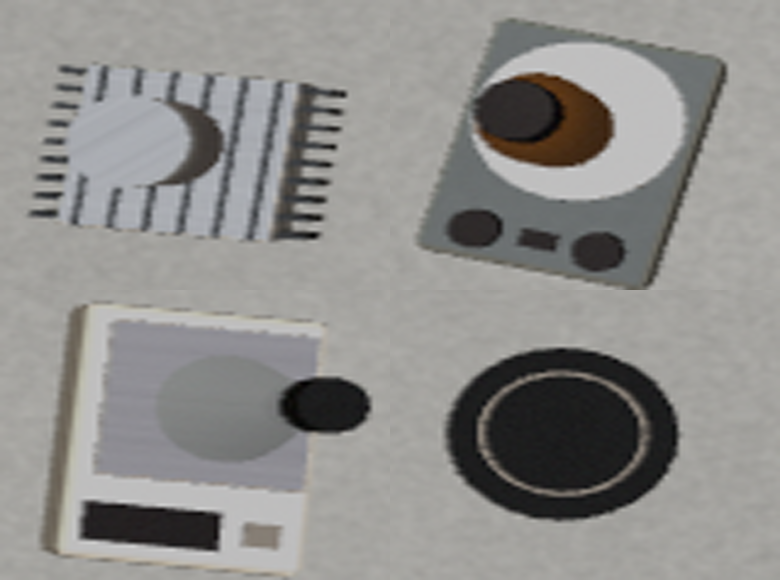

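```bash
python3 - <<'E'
from h import *
for n,u,v,z in [("cooler",117,211.8,.036),("tin",106,208.5,.092),("plate",193.4,188.1,.05),("cap",180.4,185.3,.182),("pan",207/4.875-.4+355,115/3.625-.36+178,.05),("stopper",422.6,209.8,.166),("mat",291,165.4,.006)]:
    p=ray("top",u,v,z);print(n,p,round(float(np.hypot(*p)),3))
im=cv2.imread("pics/top0.png").astype(int);g=im.mean(2)
# plate: right-side edge, circle fit in world
m=np.zeros(g.shape,np.uint8);m[155:228,160:228]=(g[155:228,160:228]>185)
c=max(cv2.findContours(m,0,1)[0],key=cv2.contourArea)[:,0]
c=c[(c[:,0]>193)]
P=np.array([ray("top",*q,.05) for q in c]);A=np.c_[2*P,np.ones(len(P))];s=np.linalg.lstsq(A,(P**2).sum(1),rcond=None)[0]
print("platefit",s[:2],np.sqrt(s[2]+s[0]**2+s[1]**2))
# side view amber cap/ stopper checks
for n,u,v,z in [("cap-side",258,183,.182),("stop-side",316,110.5,.166),("tin-side",253,279,.092)]: print(n,ray("side",u,v,z))
print("yaw", ctrl.get_state()["eef_rot"])
from scipy.spatial.transform import Rotation as R
print(R.from_rotvec(ctrl.get_state()["eef_rot"]).as_matrix().round(4))
E
```

```text
cooler [0.4836 0.3462] 0.595
tin [0.4906 0.3526] 0.604
plate [0.5394 0.1546] 0.561
cap [0.5349 0.1635] 0.559
pan [ 0.4815 -0.344 ] 0.592
stopper [ 0.478  -0.3502] 0.593
mat [ 0.5991 -0.0924] 0.606
platefit [0.53998308 0.14056438] 0.03821211385285546
cap-side [0.536  0.1475]
stop-side [ 0.4738 -0.3382]
tin-side [0.4881 0.3513]
yaw [-3.11927269e+00 -3.64656906e-01  1.61143182e-05]
[[ 9.730e-01  2.307e-01 -1.000e-04]
 [ 2.307e-01 -9.730e-01  1.100e-03]
 [ 1.000e-04 -1.100e-03 -1.000e+00]]
```

```bash
python3 - <<'E'
from h import *
im=cv2.imread("pics/side0.png")
cv2.imwrite("pics/crop2.png",np.hstack([cv2.resize(im[y:y+60,x:x+40],(260,390),interpolation=cv2.INTER_CUBIC) for x,y in ((238,170),(296,100),(233,260))]))
im=cv2.imread("pics/top0.png")
cv2.imwrite("pics/crop3.png",np.hstack([cv2.resize(im[y:y+h,x:x+w],None,fx=8,fy=8,interpolation=cv2.INTER_CUBIC) for x,y,w,h in ((168,160,50,60),(385,180,50,60))]))
E
```

```text
(no output)
```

View pics/crop2.png

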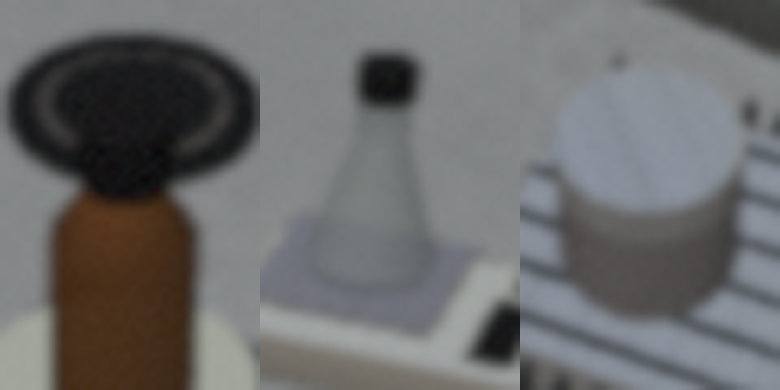

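View pics/crop3.png

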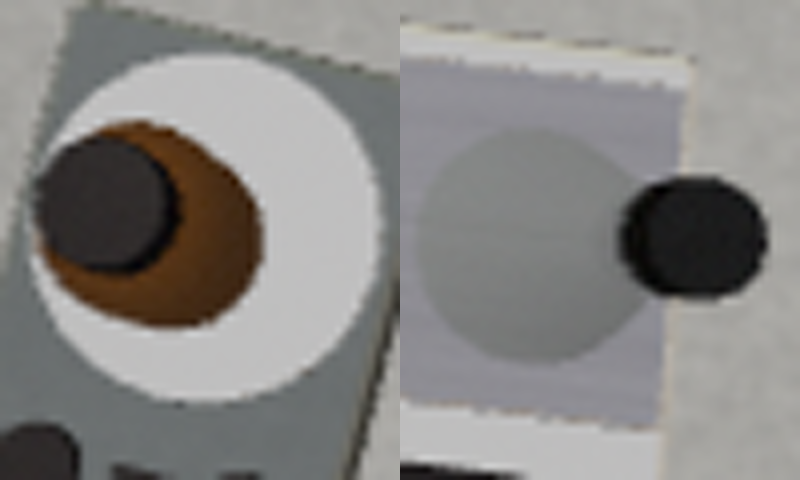

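Emit:
send_rows([
  {"gripper":0,"xyz":[0,0,0],"rot":[0,0,6.65]},
  {"gripper":0,"xyz":[0,0,0],"rot":[0,0,6.65]},
  {"gripper":0,"xyz":[0.042,-0.032,0],"rot":[0,0,0]},
  {"gripper":0,"xyz":[0.042,-0.032,0],"rot":[0,0,0]},
  {"gripper":0,"xyz":[0.042,-0.032,0],"rot":[0,0,0]},
], grip_force=40)

```text
clock: 0.72
eef_pos: [0.2711, -0.5109, 0.3036]
eef_rot: [-3.141, -0.0, 0.0]
ft_force: [0.6, -0.9, -0.4]
gripper_width: 0.0858
finger_force: 0.0
```

Emit:
send_rows([
  {"gripper":60,"xyz":[0.042,-0.032,0],"rot":[0,0,0]},
  {"gripper":60,"xyz":[0.042,-0.032,0],"rot":[0,0,0]},
  {"gripper":60,"xyz":[0.042,-0.032,0],"rot":[0,0,0]},
  {"gripper":60,"xyz":[0.042,-0.032,0],"rot":[0,0,0]},
  {"gripper":60,"xyz":[0.041,-0.033,0],"rot":[0,0,0]},
])

```text
clock: 1.35
eef_pos: [0.4802, -0.3496, 0.3036]
eef_rot: [-3.141, -0.001, 0.0]
ft_force: [-0.0, -0.6, -0.2]
gripper_width: 0.0652
finger_force: 0.0
```

Emit:
send_rows([
  {"gripper":60,"xyz":[0,0,0],"rot":[0,0,0]},
  {"gripper":60,"xyz":[0,0,0],"rot":[0,0,0]},
])

```text
clock: 1.6
eef_pos: [0.4788, -0.3509, 0.3036]
eef_rot: [-3.141, -0.002, 0.001]
ft_force: [-0.5, 0.1, 0.5]
gripper_width: 0.0657
finger_force: 0.0
```

Emit:
send_rows([
  {"gripper":60,"xyz":[0,0,0.035],"rot":[0,0,0]},
  {"gripper":60,"xyz":[0,0,0.03],"rot":[0,0,0]},
  {"gripper":60,"xyz":[0,0,0.02],"rot":[0,0,0]},
  {"gripper":60,"xyz":[0,0,0.01],"rot":[0,0,0]},
  {"gripper":60,"xyz":[0,0,0],"rot":[0,0,0]},
])

```text
clock: 2.22
eef_pos: [0.4784, -0.3514, 0.2087]
eef_rot: [-3.141, 0.0, 0.001]
ft_force: [0.8, 0.1, 0.4]
gripper_width: 0.0657
finger_force: 0.0
```

```bash
python3 - <<'E'
from h import *
im=ctrl.capture("side")
cv2.imwrite("pics/s1.png",cv2.resize(im[60:170,260:370],(600,600),interpolation=cv2.INTER_CUBIC))
E
```

```text
(no output)
```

View pics/s1.png

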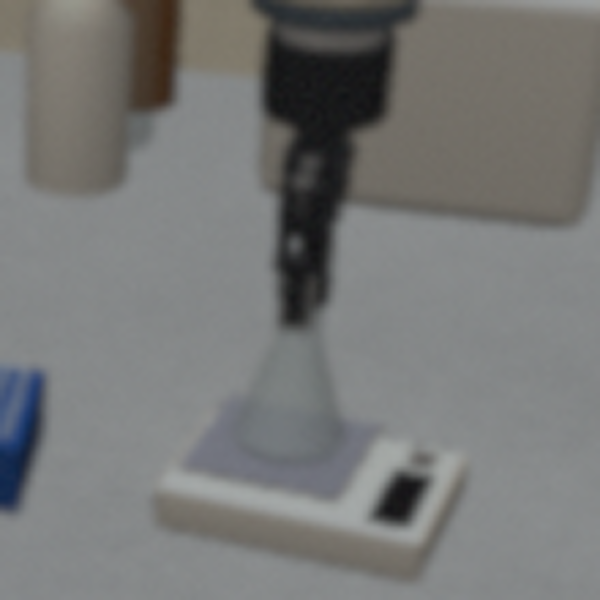

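The fingers hang over the flask's stopper, around (300,300) in the crop, in line with the flask axis. I close slowly.

Emit:
send_rows([
  {"gripper":110,"xyz":[0,0,0],"rot":[0,0,0]},
  {"gripper":130,"xyz":[0,0,0],"rot":[0,0,0]},
  {"gripper":150,"xyz":[0,0,0],"rot":[0,0,0]},
  {"gripper":170,"xyz":[0,0,0],"rot":[0,0,0]},
  {"gripper":190,"xyz":[0,0,0],"rot":[0,0,0]},
])

```text
clock: 2.9
eef_pos: [0.4792, -0.351, 0.2094]
eef_rot: [3.141, 0.001, 0.001]
ft_force: [-0.5, -0.2, 5.0]
gripper_width: 0.0319
finger_force: 39.3
```

Emit:
send_rows([
  {"gripper":200,"xyz":[0,0,0],"rot":[0,0,0]},
  {"gripper":200,"xyz":[0,0,0],"rot":[0,0,0]},
  {"gripper":200,"xyz":[0,0,-0.003],"rot":[0,0,0]},
  {"gripper":200,"xyz":[0,0,-0.008],"rot":[0,0,0]},
  {"gripper":200,"xyz":[0,0,0],"rot":[0,0,0]},
])

```text
clock: 3.52
eef_pos: [0.4793, -0.3511, 0.2207]
eef_rot: [3.141, 0.001, 0.001]
ft_force: [0.5, 0.8, -1.5]
gripper_width: 0.0319
finger_force: 39.7
```

Emit:
send_rows([
  {"gripper":200,"xyz":[0.01,-0.022,-0.01],"rot":[0,0,0]},
  {"gripper":200,"xyz":[0.02,-0.043,0],"rot":[0,0,0]},
  {"gripper":200,"xyz":[0.02,-0.043,0],"rot":[0,0,0]},
  {"gripper":200,"xyz":[0.02,-0.043,0],"rot":[0,0,0]},
  {"gripper":200,"xyz":[0.02,-0.043,0],"rot":[0,0,0]},
])

```text
clock: 4.15
eef_pos: [0.5694, -0.1554, 0.2299]
eef_rot: [3.142, 0.001, 0.0]
ft_force: [-0.1, -0.3, -0.2]
gripper_width: 0.0323
finger_force: 39.9
```

Emit:
send_rows([
  {"gripper":200,"xyz":[0.02,-0.043,0],"rot":[0,0,0]},
  {"gripper":200,"xyz":[0.01,-0.022,0.02],"rot":[0,0,0]},
  {"gripper":200,"xyz":[0,0,0.02],"rot":[0,0,0]},
  {"gripper":200,"xyz":[0,0,0.01],"rot":[0,0,0]},
  {"gripper":200,"xyz":[0,0,0],"rot":[0,0,0]},
])

```text
clock: 4.78
eef_pos: [0.5985, -0.0921, 0.1795]
eef_rot: [-3.141, -0.0, 0.002]
ft_force: [0.8, -0.3, -1.4]
gripper_width: 0.0314
finger_force: 39.9
```

Emit:
send_rows([
  {"gripper":200,"xyz":[0,0,0.006],"rot":[0,0,0]},
  {"gripper":200,"xyz":[0,0,0.004],"rot":[0,0,0]},
  {"gripper":200,"xyz":[0,0,0.0015],"rot":[0,0,0]},
  {"gripper":200,"xyz":[0,0,0.0015],"rot":[0,0,0]},
  {"gripper":200,"xyz":[0,0,0],"rot":[0,0,0]},
])

```text
clock: 5.4
eef_pos: [0.5989, -0.0918, 0.1669]
eef_rot: [-3.142, -0.001, -0.0]
ft_force: [-0.6, 0.3, -1.5]
gripper_width: 0.0317
finger_force: 39.9
```

Emit:
send_rows([
  {"gripper":200,"xyz":[0,0,0.001],"rot":[0,0,0]},
  {"gripper":200,"xyz":[0,0,0.001],"rot":[0,0,0]},
  {"gripper":200,"xyz":[0,0,0],"rot":[0,0,0]},
])

```text
clock: 5.78
eef_pos: [0.599, -0.0918, 0.1654]
eef_rot: [3.142, 0.001, 0.001]
ft_force: [-2.0, 1.3, 7.0]
gripper_width: 0.0313
finger_force: 40.8
```

Emit:
send_rows([
  {"gripper":150,"xyz":[0,0,0],"rot":[0,0,0]},
  {"gripper":100,"xyz":[0,0,0],"rot":[0,0,0]},
  {"gripper":60,"xyz":[0,0,0],"rot":[0,0,0]},
  {"gripper":0,"xyz":[0,0,-0.03],"rot":[0,0,0]},
  {"gripper":0,"xyz":[0,0,-0.05],"rot":[0,0,0]},
])

```text
clock: 6.4
eef_pos: [0.5981, -0.0917, 0.2444]
eef_rot: [-3.141, -0.001, 0.005]
ft_force: [0.6, -0.5, 0.2]
gripper_width: 0.0857
finger_force: 0.0
```

Emit:
send_rows([
  {"gripper":0,"xyz":[0,0,-0.05],"rot":[0,0,0]},
  {"gripper":0,"xyz":[-0.012,-0.049,0],"rot":[0,0,0]},
  {"gripper":0,"xyz":[-0.012,-0.049,0],"rot":[0,0,0]},
  {"gripper":0,"xyz":[-0.012,-0.049,0],"rot":[0,0,0]},
  {"gripper":0,"xyz":[-0.012,-0.049,0],"rot":[0,0,0]},
])

```text
clock: 7.02
eef_pos: [0.5502, 0.1056, 0.2949]
eef_rot: [-3.142, -0.001, -0.0]
ft_force: [0.2, 0.3, 0.7]
gripper_width: 0.0857
finger_force: 0.0
```

Emit:
send_rows([
  {"gripper":0,"xyz":[-0.012,-0.05,0],"rot":[0,0,0]},
  {"gripper":0,"xyz":[-0.012,-0.05,0],"rot":[0,0,0]},
  {"gripper":0,"xyz":[-0.012,-0.05,0],"rot":[0,0,0]},
  {"gripper":0,"xyz":[-0.012,-0.05,0],"rot":[0,0,0]},
  {"gripper":0,"xyz":[-0.013,-0.048,0],"rot":[0,0,0]},
])

```text
clock: 7.65
eef_pos: [0.4889, 0.3538, 0.2949]
eef_rot: [-3.142, -0.001, -0.0]
ft_force: [0.1, 0.6, 0.2]
gripper_width: 0.0851
finger_force: 0.0
```

Emit:
send_rows([
  {"gripper":0,"xyz":[0,0,0],"rot":[0,0,0]},
  {"gripper":0,"xyz":[0,0,0.04],"rot":[0,0,0]},
  {"gripper":0,"xyz":[0,0,0.03],"rot":[0,0,0]},
  {"gripper":0,"xyz":[0,0,0],"rot":[0,0,0]},
])

```text
clock: 8.15
eef_pos: [0.4889, 0.3508, 0.2232]
eef_rot: [3.139, 0.0, -0.006]
ft_force: [-0.6, 0.7, -1.0]
gripper_width: 0.086
finger_force: 0.0
```

```bash
python3 - <<'E'
from h import *
im=ctrl.capture("side")
a=cv2.resize(im[190:350,200:310],(400,582),interpolation=cv2.INTER_CUBIC)
b=cv2.resize(ctrl.capture("top")[120:280,60:170],(400,582),interpolation=cv2.INTER_CUBIC)
cv2.imwrite("pics/s2.png",np.hstack([a,b]))
E
```

```text
(no output)
```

View pics/s2.png

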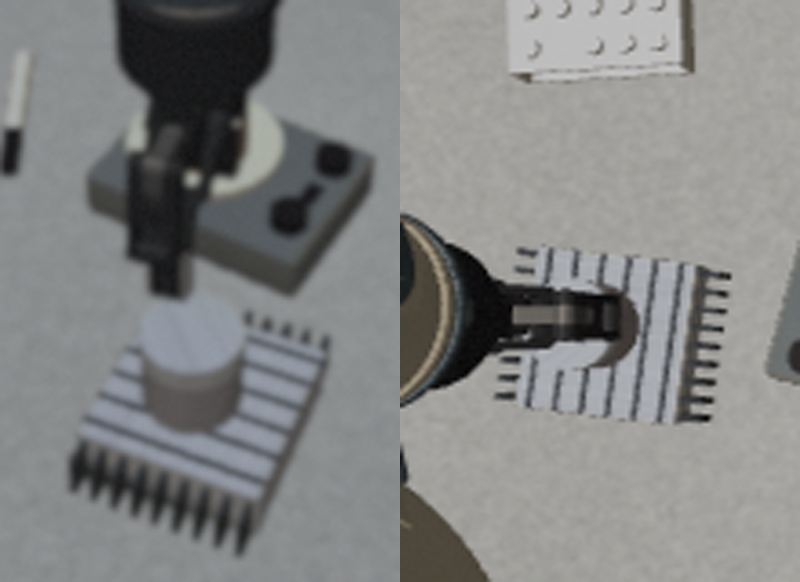

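Emit:
send_rows([
  {"gripper":0,"xyz":[0,0,0.04],"rot":[0,0,0]},
  {"gripper":0,"xyz":[0,0,0.02],"rot":[0,0,0]},
  {"gripper":0,"xyz":[0,0,0.007],"rot":[0,0,0]},
  {"gripper":0,"xyz":[0,0,0.007],"rot":[0,0,0]},
  {"gripper":0,"xyz":[0,0,0.006],"rot":[0,0,0]},
])

```text
clock: 8.88
eef_pos: [0.49, 0.3523, 0.1455]
eef_rot: [-3.141, -0.001, -0.002]
ft_force: [0.1, -0.1, 0.0]
gripper_width: 0.0852
finger_force: 0.0
```

Emit:
send_rows([
  {"gripper":0,"xyz":[0,0,0.01],"rot":[0,0,0]},
  {"gripper":0,"xyz":[0,0,0.008],"rot":[0,0,0]},
  {"gripper":0,"xyz":[0,0,0],"rot":[0,0,0]},
  {"gripper":40,"xyz":[0,0,0],"rot":[0,0,0]},
  {"gripper":55,"xyz":[0,0,0],"rot":[0,0,0]},
])

```text
clock: 9.5
eef_pos: [0.4897, 0.3522, 0.1272]
eef_rot: [-3.141, -0.001, -0.001]
ft_force: [0.2, 0.0, -0.1]
gripper_width: 0.0669
finger_force: 0.0
```

Emit:
send_rows([
  {"gripper":70,"xyz":[0,0,0],"rot":[0,0,0]},
  {"gripper":90,"xyz":[0,0,0],"rot":[0,0,0]},
  {"gripper":110,"xyz":[0,0,0],"rot":[0,0,0]},
  {"gripper":120,"xyz":[0,0,0],"rot":[0,0,0]},
])

```text
clock: 10.0
eef_pos: [0.4897, 0.3522, 0.1274]
eef_rot: [-3.141, -0.001, -0.001]
ft_force: [-1.5, -0.6, 7.1]
gripper_width: 0.059
finger_force: 42.2
```

Emit:
send_rows([
  {"gripper":120,"xyz":[0,0,-0.005],"rot":[0,0,0]},
  {"gripper":120,"xyz":[0,0,-0.01],"rot":[0,0,0]},
  {"gripper":120,"xyz":[0,0,-0.02],"rot":[0,0,0]},
  {"gripper":120,"xyz":[0,0,-0.01],"rot":[0,0,0]},
  {"gripper":120,"xyz":[0,0,0],"rot":[0,0,0]},
])

```text
clock: 10.62
eef_pos: [0.4898, 0.3522, 0.1727]
eef_rot: [-3.141, -0.001, -0.002]
ft_force: [-0.3, 0.3, -2.9]
gripper_width: 0.0584
finger_force: 43.5
```

Emit:
send_rows([
  {"gripper":120,"xyz":[0,0,-0.03],"rot":[0,0,0]},
  {"gripper":120,"xyz":[0,0,-0.05],"rot":[0,0,0]},
  {"gripper":120,"xyz":[0,0,-0.042],"rot":[0,0,0]},
  {"gripper":120,"xyz":[0,0.03,0],"rot":[0,0,0]},
  {"gripper":120,"xyz":[0,0.05,0],"rot":[0,0,0]},
])

```text
clock: 11.25
eef_pos: [0.4895, 0.272, 0.2936]
eef_rot: [-3.141, -0.004, -0.001]
ft_force: [0.3, -0.2, -1.3]
gripper_width: 0.0587
finger_force: 44.2
```

Emit:
send_rows([
  {"gripper":120,"xyz":[0,0.055,0],"rot":[0,0,0]},
  {"gripper":120,"xyz":[0,0.055,0],"rot":[0,0,0]},
  {"gripper":120,"xyz":[0,0.055,0],"rot":[0,0,0]},
  {"gripper":120,"xyz":[0,0.055,0],"rot":[0,0,0]},
  {"gripper":120,"xyz":[0,0.055,0],"rot":[0,0,0]},
])

```text
clock: 11.88
eef_pos: [0.4894, -0.0046, 0.2934]
eef_rot: [-3.141, -0.001, 0.001]
ft_force: [1.1, -0.4, -2.1]
gripper_width: 0.0588
finger_force: 44.2
```

Emit:
send_rows([
  {"gripper":120,"xyz":[0,0.055,0],"rot":[0,0,0]},
  {"gripper":120,"xyz":[0,0.055,0],"rot":[0,0,0]},
  {"gripper":120,"xyz":[0,0.055,0],"rot":[0,0,0]},
  {"gripper":120,"xyz":[0,0.055,0],"rot":[0,0,0]},
  {"gripper":120,"xyz":[0,0.05,0],"rot":[0,0,0]},
])

```text
clock: 12.5
eef_pos: [0.4895, -0.2748, 0.2932]
eef_rot: [-3.141, -0.0, 0.001]
ft_force: [0.1, 0.8, -3.0]
gripper_width: 0.0591
finger_force: 44.2
```

Emit:
send_rows([
  {"gripper":120,"xyz":[0,0.045,0],"rot":[0,0,0]},
  {"gripper":120,"xyz":[0,0.02,0],"rot":[0,0,0]},
  {"gripper":120,"xyz":[0,0,0],"rot":[0,0,0]},
  {"gripper":120,"xyz":[0,0,0],"rot":[0,0,0]},
])

```text
clock: 13.0
eef_pos: [0.4899, -0.3367, 0.2936]
eef_rot: [-3.141, -0.002, 0.001]
ft_force: [-0.0, 0.4, -0.8]
gripper_width: 0.0588
finger_force: 44.2
```

Emit:
send_rows([
  {"gripper":120,"xyz":[-0.009,0.007,0.03],"rot":[0,0,0]},
  {"gripper":120,"xyz":[0,0,0.045],"rot":[0,0,0]},
  {"gripper":120,"xyz":[0,0,0.04],"rot":[0,0,0]},
  {"gripper":120,"xyz":[0,0,0.02],"rot":[0,0,0]},
  {"gripper":120,"xyz":[0,0,0.008],"rot":[0,0,0]},
])

```text
clock: 13.62
eef_pos: [0.4809, -0.3434, 0.15]
eef_rot: [-3.14, -0.003, 0.002]
ft_force: [0.4, 0.2, -1.8]
gripper_width: 0.0584
finger_force: 44.2
```

Emit:
send_rows([
  {"gripper":120,"xyz":[0,0,0.004],"rot":[0,0,0]},
  {"gripper":120,"xyz":[0,0,0.002],"rot":[0,0,0]},
  {"gripper":120,"xyz":[0,0,0.001],"rot":[0,0,0]},
  {"gripper":120,"xyz":[0,0,0],"rot":[0,0,0]},
])

```text
clock: 14.12
eef_pos: [0.4811, -0.345, 0.1443]
eef_rot: [3.141, 0.001, 0.001]
ft_force: [-0.7, 0.5, -2.5]
gripper_width: 0.0584
finger_force: 44.2
```

Emit:
send_rows([
  {"gripper":120,"xyz":[0,0,0.0015],"rot":[0,0,0]},
  {"gripper":120,"xyz":[0,0,0.001],"rot":[0,0,0]},
  {"gripper":120,"xyz":[0,0,0],"rot":[0,0,0]},
])

```text
clock: 14.5
eef_pos: [0.481, -0.345, 0.1415]
eef_rot: [3.142, 0.001, 0.0]
ft_force: [-0.8, 0.8, 1.5]
gripper_width: 0.0584
finger_force: 44.4
```

Emit:
send_rows([
  {"gripper":80,"xyz":[0,0,0.0005],"rot":[0,0,0]},
  {"gripper":40,"xyz":[0,0,0],"rot":[0,0,0]},
  {"gripper":0,"xyz":[0,0,0],"rot":[0,0,0]},
  {"gripper":0,"xyz":[0,0,0],"rot":[0,0,0]},
  {"gripper":0,"xyz":[0,0,-0.03],"rot":[0,0,0]},
])

```text
clock: 15.12
eef_pos: [0.4802, -0.3443, 0.1695]
eef_rot: [-3.139, -0.001, 0.005]
ft_force: [-0.5, 1.1, 0.5]
gripper_width: 0.0854
finger_force: 0.0
```

Emit:
send_rows([
  {"gripper":0,"xyz":[0,0,-0.06],"rot":[0,0,0]},
  {"gripper":0,"xyz":[0,0,-0.06],"rot":[0,0,0]},
  {"gripper":40,"xyz":[0.005,-0.05,0],"rot":[0,0,0]},
  {"gripper":40,"xyz":[0.005,-0.05,0],"rot":[0,0,0]},
  {"gripper":40,"xyz":[0.005,-0.05,0],"rot":[0,0,0]},
])

```text
clock: 15.75
eef_pos: [0.4958, -0.1935, 0.291]
eef_rot: [3.141, 0.0, 0.001]
ft_force: [1.3, -0.2, 0.0]
gripper_width: 0.0722
finger_force: 0.0
```

```bash
python3 - <<'E'
from h import *
cv2.imwrite("pics/top1.png",ctrl.capture("top"))
im=cv2.imread("pics/top1.png")
a=cv2.resize(im[175:265,360:440],(400,450),interpolation=cv2.INTER_CUBIC)
b=cv2.resize(im[125:215,250:330],(400,450),interpolation=cv2.INTER_CUBIC)
cv2.imwrite("pics/c1.png",np.hstack([a,b]))
E
```

```text
(no output)
```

View pics/c1.png

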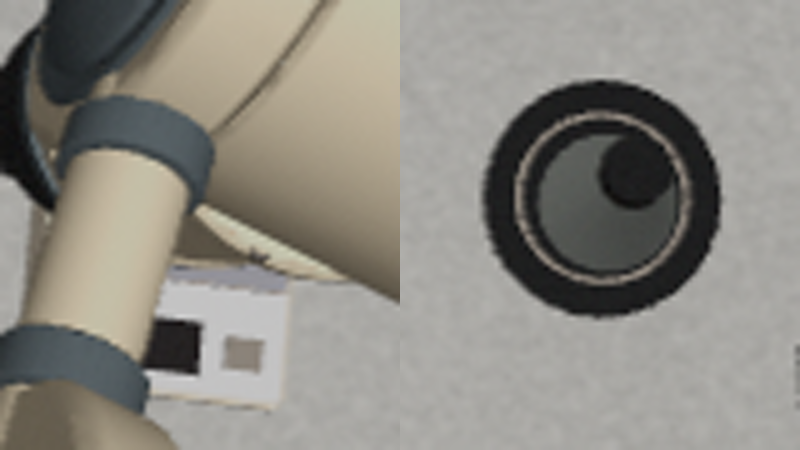

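Emit:
send_rows([
  {"gripper":60,"xyz":[0.006,-0.051,0],"rot":[0,0,0]},
  {"gripper":60,"xyz":[0.006,-0.051,0],"rot":[0,0,0]},
  {"gripper":60,"xyz":[0.006,-0.051,0],"rot":[0,0,0]},
  {"gripper":60,"xyz":[0.006,-0.051,0],"rot":[0,0,0]},
  {"gripper":60,"xyz":[0.006,-0.051,0],"rot":[0,0,0]},
])

```text
clock: 16.42
eef_pos: [0.5258, 0.0618, 0.291]
eef_rot: [3.142, 0.001, 0.0]
ft_force: [0.3, -0.1, -0.4]
gripper_width: 0.0653
finger_force: 0.0
```

Emit:
send_rows([
  {"gripper":60,"xyz":[0.006,-0.051,0],"rot":[0,0,0]},
  {"gripper":60,"xyz":[0.004,-0.04,0],"rot":[0,0,0]},
  {"gripper":60,"xyz":[0,-0.012,0],"rot":[0,0,0]},
  {"gripper":60,"xyz":[0,0,0],"rot":[0,0,0]},
  {"gripper":60,"xyz":[0,0,0],"rot":[0,0,0]},
])

```text
clock: 17.05
eef_pos: [0.5356, 0.1621, 0.2909]
eef_rot: [3.141, -0.0, -0.0]
ft_force: [-0.1, 0.1, -0.5]
gripper_width: 0.0655
finger_force: 0.0
```

Descend to z 0.222, nudging y by 2 mm, then close.

Emit:
send_rows([
  {"gripper":60,"xyz":[0,-0.002,0.025],"rot":[0,0,0]},
  {"gripper":60,"xyz":[0,0,0.012],"rot":[0,0,0]},
  {"gripper":60,"xyz":[0,0,0.012],"rot":[0,0,0]},
  {"gripper":60,"xyz":[0,0,0.012],"rot":[0,0,0]},
  {"gripper":60,"xyz":[0,0,0.008],"rot":[0,0,0]},
])

```text
clock: 17.68
eef_pos: [0.5356, 0.165, 0.2212]
eef_rot: [3.142, 0.001, -0.001]
ft_force: [0.2, 0.7, 0.7]
gripper_width: 0.0654
finger_force: 0.0
```

Emit:
send_rows([
  {"gripper":100,"xyz":[0,0,0],"rot":[0,0,0]},
  {"gripper":120,"xyz":[0,0,0],"rot":[0,0,0]},
  {"gripper":140,"xyz":[0,0,0],"rot":[0,0,0]},
  {"gripper":160,"xyz":[0,0,0],"rot":[0,0,0]},
  {"gripper":190,"xyz":[0,0,0],"rot":[0,0,0]},
])

```text
clock: 18.3
eef_pos: [0.536, 0.1651, 0.2224]
eef_rot: [-3.142, -0.001, -0.002]
ft_force: [-0.3, -1.2, 6.2]
gripper_width: 0.0352
finger_force: 39.6
```

Emit:
send_rows([
  {"gripper":190,"xyz":[0,0,0],"rot":[0,0,0]},
  {"gripper":190,"xyz":[0,0,0],"rot":[0,0,0]},
])

```text
clock: 18.55
eef_pos: [0.536, 0.1651, 0.2224]
eef_rot: [-3.142, -0.001, -0.002]
ft_force: [0.2, -2.3, 6.2]
gripper_width: 0.0348
finger_force: 39.6
```

Emit:
send_rows([
  {"gripper":190,"xyz":[0,0,-0.005],"rot":[0,0,0]},
  {"gripper":190,"xyz":[0,0,-0.015],"rot":[0,0,0]},
  {"gripper":190,"xyz":[0,0,-0.02],"rot":[0,0,0]},
  {"gripper":190,"xyz":[-0.006,-0.021,-0.01],"rot":[0,0,0]},
  {"gripper":190,"xyz":[-0.012,-0.04,0],"rot":[0,0,0]},
])

```text
clock: 19.18
eef_pos: [0.5183, 0.2261, 0.2738]
eef_rot: [-3.141, 0.002, -0.004]
ft_force: [0.7, -0.2, -3.0]
gripper_width: 0.0349
finger_force: 40.4
```

Emit:
send_rows([
  {"gripper":190,"xyz":[-0.012,-0.04,0],"rot":[0,0,0]},
  {"gripper":190,"xyz":[-0.012,-0.04,0],"rot":[0,0,0]},
  {"gripper":190,"xyz":[-0.008,-0.03,0],"rot":[0,0,0]},
  {"gripper":190,"xyz":[-0.002,-0.01,0],"rot":[0,0,0]},
  {"gripper":190,"xyz":[0,0,0],"rot":[0,0,0]},
])

```text
clock: 19.8
eef_pos: [0.4835, 0.3462, 0.2723]
eef_rot: [-3.142, -0.002, -0.001]
ft_force: [0.6, 0.1, -3.9]
gripper_width: 0.0351
finger_force: 40.5
```

```bash
python3 - <<'E'
from h import *
print(ctrl.get_state()["eef_pos"])
im=ctrl.capture("side")
cv2.imwrite("pics/s3.png",cv2.resize(im[170:350,170:330],(640,600),interpolation=cv2.INTER_CUBIC))
E
```

```text
[0.4835186  0.34624079 0.2723238 ]
```

View pics/s3.png

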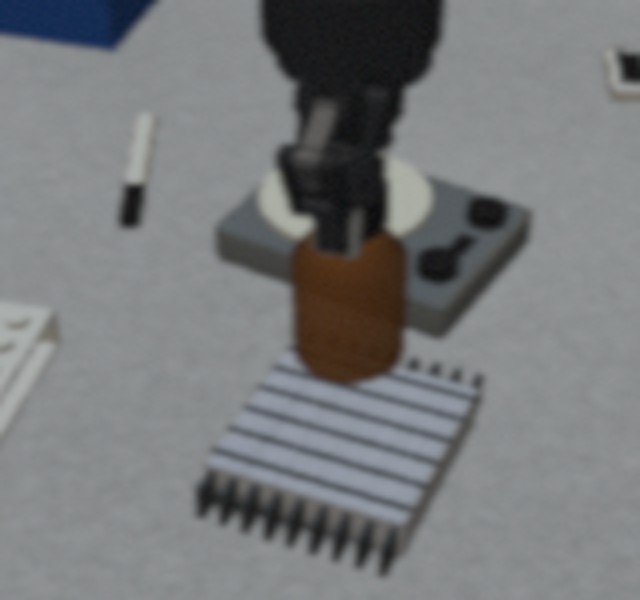

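```bash
python3 - <<'E'
from h import *
print(ray("side",255.4,299.5,.036), ray("side",347/4+170-.4,198/3.333+170-.35,.05))
E
```

```text
[0.4816 0.3556] [0.5361 0.1581]
```

Emit:
send_rows([
  {"gripper":190,"xyz":[0,0,0.025],"rot":[0,0,0]},
  {"gripper":190,"xyz":[0,0,0.02],"rot":[0,0,0]},
  {"gripper":190,"xyz":[0,0,0.01],"rot":[0,0,0]},
  {"gripper":190,"xyz":[0,0,0.005],"rot":[0,0,0]},
  {"gripper":190,"xyz":[0,0,0],"rot":[0,0,0]},
])

```text
clock: 20.48
eef_pos: [0.4838, 0.3459, 0.2121]
eef_rot: [-3.141, -0.001, -0.0]
ft_force: [-0.2, 0.7, -3.1]
gripper_width: 0.0348
finger_force: 40.6
```

Emit:
send_rows([
  {"gripper":190,"xyz":[0,-0.0015,0.002],"rot":[0,0,0]},
  {"gripper":190,"xyz":[0,0,0.001],"rot":[0,0,0]},
  {"gripper":190,"xyz":[0,0,0.0005],"rot":[0,0,0]},
  {"gripper":190,"xyz":[0,0,0],"rot":[0,0,0]},
])

```text
clock: 20.98
eef_pos: [0.4836, 0.3476, 0.2085]
eef_rot: [-3.141, -0.001, -0.0]
ft_force: [0.6, -0.0, -2.9]
gripper_width: 0.0347
finger_force: 40.8
```

Emit:
send_rows([
  {"gripper":190,"xyz":[0,0,0.001],"rot":[0,0,0]},
  {"gripper":190,"xyz":[0,0,0.001],"rot":[0,0,0]},
  {"gripper":190,"xyz":[0,0,0],"rot":[0,0,0]},
])

```text
clock: 21.35
eef_pos: [0.4842, 0.3477, 0.2083]
eef_rot: [-3.141, -0.001, -0.004]
ft_force: [-4.1, -4.5, 25.6]
gripper_width: 0.0348
finger_force: 43.5
```

Emit:
send_rows([
  {"gripper":190,"xyz":[0,0,-0.0012],"rot":[0,0,0]},
  {"gripper":150,"xyz":[0,0,0],"rot":[0,0,0]},
  {"gripper":100,"xyz":[0,0,0],"rot":[0,0,0]},
  {"gripper":60,"xyz":[0,0,0],"rot":[0,0,0]},
  {"gripper":50,"xyz":[0,0,-0.025],"rot":[0,0,0]},
])

```text
clock: 21.98
eef_pos: [0.4828, 0.3472, 0.2313]
eef_rot: [3.14, 0.001, -0.005]
ft_force: [-0.0, -1.1, 0.1]
gripper_width: 0.0686
finger_force: 0.0
```

Emit:
send_rows([
  {"gripper":50,"xyz":[0,0,-0.055],"rot":[0,0,0]},
  {"gripper":50,"xyz":[0.013,0.049,0],"rot":[0,0,0]},
  {"gripper":50,"xyz":[0.013,0.049,0],"rot":[0,0,0]},
  {"gripper":50,"xyz":[0.013,0.049,0],"rot":[0,0,0]},
  {"gripper":50,"xyz":[0.013,0.049,0],"rot":[0,0,0]},
])

```text
clock: 22.6
eef_pos: [0.5359, 0.1501, 0.2876]
eef_rot: [-3.142, -0.001, -0.0]
ft_force: [0.0, 0.7, 0.4]
gripper_width: 0.0689
finger_force: 0.0
```

Emit:
send_rows([
  {"gripper":60,"xyz":[0.013,0.049,0],"rot":[0,0,0]},
  {"gripper":60,"xyz":[0.013,0.049,0],"rot":[0,0,0]},
  {"gripper":60,"xyz":[0.013,0.049,0],"rot":[0,0,0]},
  {"gripper":60,"xyz":[0.013,0.049,0],"rot":[0,0,0]},
  {"gripper":60,"xyz":[0.01,0.049,0],"rot":[0,0,0]},
])

```text
clock: 23.22
eef_pos: [0.5982, -0.095, 0.2875]
eef_rot: [-3.142, -0.001, -0.0]
ft_force: [-0.5, 0.6, -0.1]
gripper_width: 0.0652
finger_force: 0.0
```

Emit:
send_rows([
  {"gripper":60,"xyz":[0,0,0.03],"rot":[0,0,0]},
  {"gripper":60,"xyz":[0,0,0.03],"rot":[0,0,0]},
  {"gripper":60,"xyz":[0,0,0],"rot":[0,0,0]},
])

```text
clock: 23.6
eef_pos: [0.5968, -0.0932, 0.2257]
eef_rot: [-3.141, -0.001, 0.006]
ft_force: [-0.2, 0.5, 0.7]
gripper_width: 0.0653
finger_force: 0.0
```

Down to z 0.165 and grasp the flask.

Emit:
send_rows([
  {"gripper":60,"xyz":[0,0,0.025],"rot":[0,0,0]},
  {"gripper":60,"xyz":[0,0,0.02],"rot":[0,0,0]},
  {"gripper":60,"xyz":[0,0,0.016],"rot":[0,0,0]},
  {"gripper":60,"xyz":[0,0,0],"rot":[0,0,0]},
  {"gripper":110,"xyz":[0,0,0],"rot":[0,0,0]},
])

```text
clock: 24.22
eef_pos: [0.5983, -0.0934, 0.1675]
eef_rot: [3.141, 0.001, 0.002]
ft_force: [0.4, -0.3, 0.7]
gripper_width: 0.0494
finger_force: 0.0
```

Emit:
send_rows([
  {"gripper":130,"xyz":[0,0,0],"rot":[0,0,0]},
  {"gripper":150,"xyz":[0,0,0],"rot":[0,0,0]},
  {"gripper":170,"xyz":[0,0,0],"rot":[0,0,0]},
  {"gripper":200,"xyz":[0,0,0],"rot":[0,0,0]},
  {"gripper":200,"xyz":[0,0,0],"rot":[0,0,0]},
])

```text
clock: 24.85
eef_pos: [0.5981, -0.0932, 0.1672]
eef_rot: [-3.142, -0.001, -0.001]
ft_force: [0.3, 1.6, 6.0]
gripper_width: 0.0318
finger_force: 39.2
```

Emit:
send_rows([
  {"gripper":200,"xyz":[0,0,-0.005],"rot":[0,0,0]},
  {"gripper":200,"xyz":[0,0,-0.015],"rot":[0,0,0]},
  {"gripper":200,"xyz":[0,0,-0.03],"rot":[0,0,0]},
  {"gripper":200,"xyz":[0,0,-0.03],"rot":[0,0,0]},
  {"gripper":200,"xyz":[0,0,0],"rot":[0,0,0]},
])

```text
clock: 25.48
eef_pos: [0.5988, -0.0936, 0.2497]
eef_rot: [3.14, 0.001, 0.007]
ft_force: [0.5, 0.6, -1.6]
gripper_width: 0.0317
finger_force: 39.8
```

Emit:
send_rows([
  {"gripper":200,"xyz":[-0.006,-0.025,0],"rot":[0,0,0]},
  {"gripper":200,"xyz":[-0.012,-0.05,0],"rot":[0,0,0]},
  {"gripper":200,"xyz":[-0.012,-0.05,0],"rot":[0,0,0]},
  {"gripper":200,"xyz":[-0.012,-0.05,0],"rot":[0,0,0]},
  {"gripper":200,"xyz":[-0.01,-0.045,0],"rot":[0,0,0]},
])

```text
clock: 26.1
eef_pos: [0.5448, 0.1282, 0.2464]
eef_rot: [3.142, 0.001, -0.001]
ft_force: [0.1, 0.3, -1.5]
gripper_width: 0.0317
finger_force: 39.8
```

Emit:
send_rows([
  {"gripper":200,"xyz":[-0.007,-0.025,0],"rot":[0,0,0]},
  {"gripper":200,"xyz":[0,-0.004,0.01],"rot":[0,0,0]},
  {"gripper":200,"xyz":[0,0,0.012],"rot":[0,0,0]},
  {"gripper":200,"xyz":[0,0,0.006],"rot":[0,0,0]},
  {"gripper":200,"xyz":[0,0,0],"rot":[0,0,0]},
])

```text
clock: 26.72
eef_pos: [0.5386, 0.1548, 0.2179]
eef_rot: [3.141, -0.001, -0.002]
ft_force: [0.3, -0.0, -0.5]
gripper_width: 0.0316
finger_force: 39.9
```

Emit:
send_rows([
  {"gripper":200,"xyz":[0,0,0.003],"rot":[0,0,0]},
  {"gripper":200,"xyz":[0,0,0.002],"rot":[0,0,0]},
  {"gripper":200,"xyz":[0,0,0.001],"rot":[0,0,0]},
  {"gripper":200,"xyz":[0,0,0.0005],"rot":[0,0,0]},
  {"gripper":200,"xyz":[0,0,0],"rot":[0,0,0]},
])

```text
clock: 27.35
eef_pos: [0.5387, 0.1557, 0.2121]
eef_rot: [-3.142, -0.001, -0.0]
ft_force: [-0.0, 1.1, -0.9]
gripper_width: 0.0316
finger_force: 39.9
```

Emit:
send_rows([
  {"gripper":200,"xyz":[0,0,0.0007],"rot":[0,0,0]},
  {"gripper":200,"xyz":[0,0,0.0007],"rot":[0,0,0]},
  {"gripper":200,"xyz":[0,0,0],"rot":[0,0,0]},
])

```text
clock: 27.72
eef_pos: [0.539, 0.1558, 0.2111]
eef_rot: [-3.141, -0.001, -0.002]
ft_force: [-1.2, 1.2, 5.0]
gripper_width: 0.0319
finger_force: 40.5
```

Emit:
send_rows([
  {"gripper":150,"xyz":[0,0,0],"rot":[0,0,0]},
  {"gripper":100,"xyz":[0,0,0],"rot":[0,0,0]},
  {"gripper":60,"xyz":[0,0,0],"rot":[0,0,0]},
  {"gripper":50,"xyz":[0,0,-0.03],"rot":[0,0,0]},
  {"gripper":50,"xyz":[0,0,-0.055],"rot":[0,0,0]},
])

```text
clock: 28.35
eef_pos: [0.5378, 0.1554, 0.2951]
eef_rot: [3.141, 0.001, -0.006]
ft_force: [1.4, 0.1, -0.5]
gripper_width: 0.0685
finger_force: 0.0
```

Emit:
send_rows([
  {"gripper":50,"xyz":[-0.02,0.05,0],"rot":[0,0,0]},
  {"gripper":50,"xyz":[-0.025,0.05,0],"rot":[0,0,0]},
  {"gripper":50,"xyz":[-0.03,0.05,0],"rot":[0,0,0]},
  {"gripper":50,"xyz":[-0.03,0.045,0],"rot":[0,0,0]},
  {"gripper":50,"xyz":[-0.03,0.01,0],"rot":[0,0,0]},
])

```text
clock: 28.98
eef_pos: [0.4028, -0.0514, 0.2957]
eef_rot: [3.141, -0.002, 0.001]
ft_force: [0.6, 0.7, -0.2]
gripper_width: 0.0691
finger_force: 0.0
```

```bash
python3 - <<'E'
from h import *
im=ctrl.capture("top");cv2.imwrite("pics/top2.png",im)
s=ctrl.capture("side");cv2.imwrite("pics/side2.png",s)
f=lambda a,x,y:cv2.resize(a[y:y+80,x:x+70],(266,304),interpolation=cv2.INTER_CUBIC)
cv2.imwrite("pics/c2.png",np.vstack([np.hstack([f(im,80,175),f(im,160,155),f(im,360,178)]),np.hstack([f(s,220,260),f(s,228,180),f(s,280,105)])])[:600])
E
```

```text
(no output)
```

View pics/c2.png

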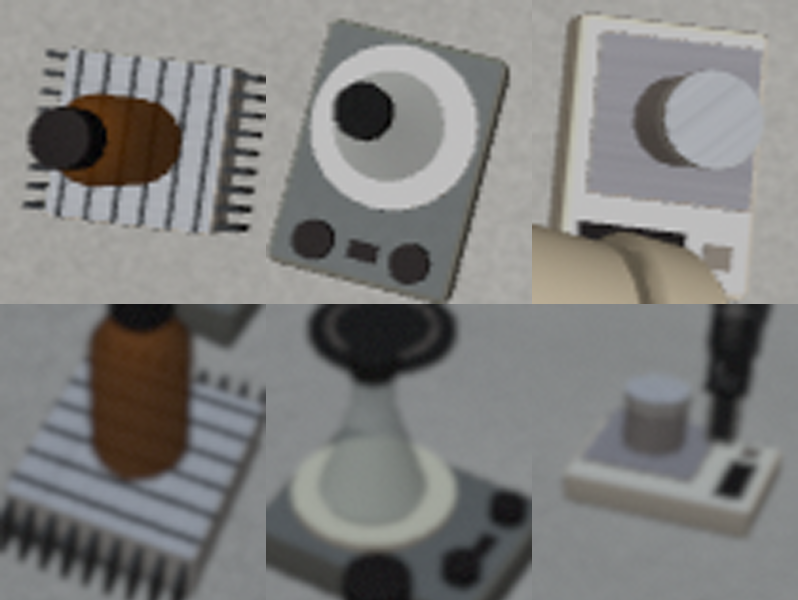

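```bash
python3 -c "
from plant import ctrl
print(ctrl.hand_in())"
```

```text
the job is handed in; nothing more can be done
None
```

I handed the job in at about 29 s: I parked the flask on the mat first. The tin now stands on the balance, the bottle on the cooling plate and the flask on the stirrer, all upright and, by camera, within about 5 mm of centre (bottle about 4–5 mm off, the others 2–3 mm).

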